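# Square up a frame corner and hold it

## Task

This corner of a small frame is about to be pinned, but the stile has sagged inwards on its dowel. First lift the beech offcut out of the corner and set it down flat on the worktop, clear of the plywood board. Then take the red assembly square by its black grip, lay it flat on the board in the inside corner of the frame and press it in until it has pushed the stile square and both of its legs lie flush, one along the rail and one along the stile; finish while still gripping the square and pressing it into the corner, without letting go, and leave the other things on the worktop alone.

Things in the scene. Friction and masses are not known exactly. Their poses are not given: they have to be found in the camera images.
- frame: thick plywood assembly board, 260 x 260 x 48 mm, fixed on the worktop; origin under its centre, at worktop height. Its +x side (away from the robot) carries the rail, its +y side (left) the stile, both lying on top of the board. The inside corner of the frame, when square, is at (+60, +60) mm in this frame. A 16 mm high cleat is screwed on behind the rail
- rail: light wooden rail, 30 mm wide, 24 mm high, screwed to the board, it cannot move; its top is 72 mm above the worktop. Origin and axes are those of frame. It runs along y; its inner face, towards -x, is the plane x = +60 mm, from y = -108 to +58 mm
- stile: light wooden stile, 30 mm wide, 24 mm high, about 200 mm long, its top 72 mm above the worktop. Origin on the dowel pin at the lower side of the stile, at (+75, +75, +48) mm in frame. It runs from the pin along its own -x to x = -185 mm; its inner face is its own plane y = -15 mm. It swings flat over the board about the pin
- pivot (a joint): angle of the stile about its dowel pin: 0 = square to the rail, positive = free end swung inwards over the board. Starts at 0.06 to 0.13 rad (free end 11 to 25 mm in). Stiff with friction, about 0.22 N m: some 2 N at the end of a leg of the square swing it; it stays where it is left. The joint's shoulder stops it hard at 0.009 rad past square
- square: assembly square: flat right-angled triangle of red-painted aluminium, 200 g, loose, starts flat on the worktop right of the board. Two legs 120 mm long, 16 mm wide, 20 mm high, and a diagonal brace with a black grip. Origin on its underside below the centre of the grip. Outer leg faces: its plane x = +60 mm (goes to the rail) and its plane y = +60 mm (goes to the stile); the legs end at -60 mm
- grip (a point): top centre of the square's black grip, 30 mm above its underside. Grip: 76 mm long along direction (+1, -1) of the square, 20 mm wide across it (direction (+1, +1)), 30 mm high; take it from above across the 20 mm. 50 mm free between grip and legs on the heel side. Seated, the square's axes are parallel to those of frame and the grip stands over its origin
- heel (a point): outer right-angle corner of the square, at (+60, +60, 0) mm in square; the metal is cut back by about 5 mm there. The legs' faces are smooth and slide easily on wood (friction about 0.25)
- offcut: beech offcut block, 34 (its x) x 56 (its y) x 28 mm (z), 60 g, loose; origin at the centre of its underside. Lies on the board at about (-15, -25) mm in frame. Clear bare worktop for it: right of the square, about 13 cm from its origin. A fixed stack of paper trays, 0.35 m high, stands beyond the gap between board and square (its front at x = 0.64 m and more): pass on the near side
- glue_bottle: small white glue bottle with a yellow cap, 29 mm across, 90 mm high, stands beyond and left of the board; origin under its centre. To be left alone
- sanding_block: brown cork sanding block, 42 x 76 x 27 mm, beyond the board; origin under its centre. To be left alone
- masking_tape: roll of cream masking tape, 85 mm across, 25 mm high, lying flat, beyond and left of the board; origin under its centre. To be left alone
Not all that is in view belongs to the job. What is shaped like the offcut but yellow is not meant.

How it is judged:
By the outcome, as a careful person would: the job done as asked, in the order asked, and still so for the second after the job is handed in, while the arm keeps its last pose, push and grip.
It also fails if it takes over 53 s, if anything falls off the work surface, if the arm or the gripper's body presses on something with over 40 N, if the wrist force passes 120 N, or if a joint passes its speed limit or range.

## Robot

A 6-joint arm with a two-finger parallel gripper is mounted at the origin on a cart in front of the work surface, level with it; the furniture and walls round the work are solid. World frame = base frame: x ahead of the robot, y to its left, z up, the work surface at z = 0. Lengths are in m, angles in degrees, forces in N, time in s.
With the tool pointing down it reaches from about 0.3 to 0.75 m from the base axis. Payload 8.5 kg.
Tool frame: the origin (TCP) lies midway between the tips of the shut fingers; the grasp point (between the pads) lies 19 mm behind it (env.grasp_offset is the distance from the TCP to the grasp point, in m); z points along the fingers, y is the line along which they close (so a half turn about z gives the same grasp; the last joint's range is limited). The gripper opens to 88 mm and grips with 3 to 60 N. Pads are 18 mm wide; open, the fingers measure 123 mm over their backs; the gripper's body (75 mm by 187 mm) begins 45 mm behind the grasp point.
Start: joints at [60.716, 21.807, 74.336, -0, 83.858, -12.336], TCP at [0.16, 0.526, 0.239] pointing down, gripper open.
Joint ranges: [-178.18, 178.18], [-50.72, 133.34], [12.68, 142.11], [-81.47, 261.47], [9.98, 163.14], [-165.26, 165.26]. Speed limits (degrees/s): [136.94, 136.94, 180, 180, 180, 180].

## Interface

Orientations are given as a 3x3 rotation matrix whose columns are the frame's x, y, z axes.
In Python, from rig import env, eyes gives the robot as it stands.
- The arm moves only by the tool step_arm, never from a script. Its argument "moves" is a list that holds one entry, the list of rows, each a list of 6 numbers: the shift along the tool's x, y, z in mm, then the turn, a rotation vector about the tool's x, y, z in degrees. A call has 1 to 12 rows; each row shifts and turns the commanded pose from where the row before left it, along the tool's axes as they then stand; what a row does not reach is not made up. A row lasts 1/12 s, in which the tool goes at most 41.7 mm and 7.16 degrees, less where a joint would pass 70% of its speed; a pose out of reach is approached as far as the arm can. A call is refused whole if a number of a shift passes 41.7 or a number of a turn 7.16, either way. A call with a gripper value outside its range is refused whole. "claw" is the closure in counts, from 0 (fully open) to 255 (shut), set as the call begins (left out, the last holds). The fingers move at their own pace and stop on an object; "squeeze" is the grip in N (left out, the last holds). Time passes only in rows, so rows that do not move let the fingers close. It gives the time, the measured TCP pose, the force, the opening and the grip force at its end, in the units of the state.
- env.observe(): the state, without advancing time (a new reading comes with each control period).
- eyes.capture(name): name is "side" or "top"; returns (picture, depth): 480x640x3 uint8, red, green, blue; 480x640 float32, m along the optical axis (not along the pixel's ray), 0 where there is no reading.
- eyes.camera_model(name): a dict with "camera_matrix" (3x3 intrinsics, pixels), "dist_coeffs" ([k1, k2, p1, p2, k3] as OpenCV has them; the pictures are not rectified), "xyz" and "attitude" of the camera in the world. Camera axes: x right, y down, z forward; pixel columns grow to the right and rows downward; lengths in m; the calibration is good to about 2 mm. A picture is of the moment at which its call begins. camera_model takes no time and is no camera call.
- env.close_job(): hands the job in; it is judged then, once.
The state is a dict: "time": time; "joint_positions": joint angles; "qvel": joint speeds; "effort": joint torques, N m; "ee_pos": TCP position; "ee_rot": TCP orientation; "contact_force": force on the tool from outside, world axes, zero at the start; "wrist_torque": the same for the moment, N m; "grip_width": finger opening in m; "grasp_force": force on a finger pad.
Only numpy, scipy, OpenCV 4.12 (cv2) and the standard library are available. Lean on these libraries where they do the work, as an engineer would, in place of code of your own. Each camera call takes 0.05 s, during which the arm holds its last target. There are 200 camera calls.

## Working session

There is one attempt and no reset: what is moved stays moved. The work goes in short steps, Python scripts to look and compute and a tool call to move; the robot and the scene stay as the last step left them, time stands still between calls to the robot, and variables do not carry over. Pictures are saved under pics/ and viewed, at most 10 in all, crops included, and the job is handed in when it is done.

Besides the shell and the picture viewer there is one more tool, called after "Emit:" by a JSON object that holds its "method" and its "body", one argument or row to a line. step_arm: Moves the arm, as the interface text tells. Its arguments: {"type":"object","properties":{"moves":{"type":"array"},"claw":{"type":"number"},"squeeze":{"type":"number"}},"required":["moves"]}

```bash
mkdir -p pics; ls
python3 - <<'E'
from rig import env, eyes
import cv2, numpy as np
for n in ("top","side"):
    p,d=eyes.capture(n); np.savez(f"{n}0.npz",p=p,d=d)
    cv2.imwrite(f"pics/{n}0.png",p[:,:,::-1]); m=eyes.camera_model(n); print(n,m)
s=env.observe(); print(s)
E
```

```text
pics
top {'camera_matrix': array([[434.60247403,   0.        , 324.38056677],
       [  0.        , 434.60247403, 253.70307903],
       [  0.        ,   0.        ,   1.        ]]), 'dist_coeffs': array([-0.02949552,  0.        ,  0.        ,  0.        ,  0.        ]), 'xyz': array([0.45625519, 0.2765116 , 0.97192487]), 'attitude': array([[-0.01340211, -0.98900254,  0.14729002],
       [-0.99909704,  0.01918456,  0.03790866],
       [-0.04031745, -0.14664896, -0.98836662]])}
side {'camera_matrix': array([[605.38370657,   0.        , 316.7869847 ],
       [  0.        , 605.38370657, 245.06827496],
       [  0.        ,   0.        ,   1.        ]]), 'dist_coeffs': array([-0.20299582,  0.        ,  0.        ,  0.        ,  0.        ]), 'xyz': array([0.63059567, 1.34939271, 0.92138971]), 'attitude': array([[-0.99812583,  0.04438539, -0.04212784],
       [ 0.06058441,  0.61973042, -0.78247283],
       [-0.00862246, -0.78355864, -0.621258  ]])}
{'time': 0.1, 'joint_positions': array([ 6.07164603e+01,  2.18366660e+01,  7.43794657e+01,  1.17519817e-04,
        8.38576418e+01, -1.23350409e+01]), 'qvel': array([-0.04040936, -0.06859993, -0.21337042,  0.01547889,  0.05016691,
        0.02843484]), 'effort': array([ 3.21082291e-03, -4.38653362e+01, -2.24911308e+01,  7.14567443e-02,
        3.42184037e-02, -8.39536824e-05]), 'ee_pos': array([0.1602    , 0.52588785, 0.23820942]), 'ee_rot': array([[-9.56567021e-01,  2.91511811e-01, -6.31580033e-04],
       [ 2.91512363e-01,  9.56566403e-01, -1.12205109e-03],
       [ 2.77057095e-04, -1.25743046e-03, -9.99999171e-01]]), 'contact_force': array([ 0.20303163, -0.37967936,  0.02507623]), 'wrist_torque': array([-0.00227296, -0.010088  , -0.03208774]), 'grasp_force': 0.0, 'grip_width': 0.088199794184428}
```

View pics/top0.png

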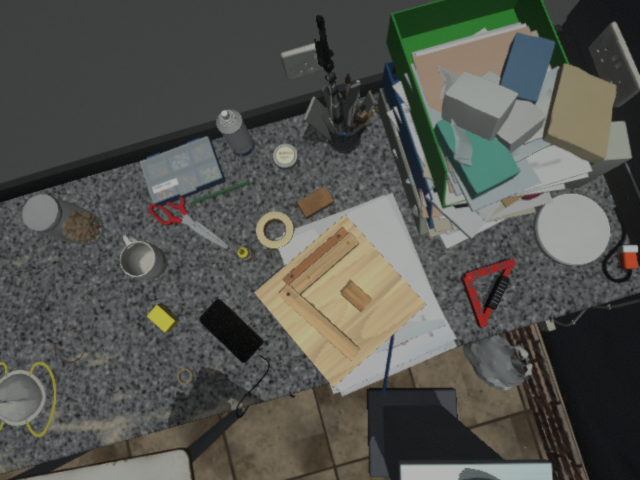

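View pics/side0.png

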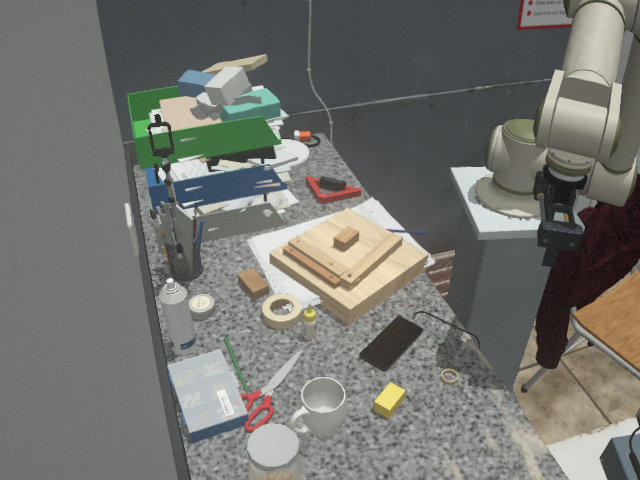

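The top view shows the board centred at about (340,300), its rail along (285,285)–(358,240) and its stile along (290,290)–(350,355). The square is at (490,290). Two blocks are shaped like the offcut: the beech one on the board at (356,294) and a yellow one at (160,318). The beech one fits, because it lies on the board and isn't yellow. I'll check it in an enlarged crop.

```bash
cat > h.py <<'E'
import numpy as np, cv2
from rig import env, eyes
def cloud(n,d):
    m=eyes.camera_model(n); K=m["camera_matrix"]; H,W=d.shape
    u,v=np.meshgrid(np.arange(W),np.arange(H))
    q=cv2.undistortPoints(np.stack([u,v],-1).reshape(-1,1,2).astype(float),K,m["dist_coeffs"]).reshape(H,W,2)
    c=np.dstack([q*d[...,None],d])
    return c@m["attitude"].T+m["xyz"]
def ortho(n,p,z,x0,x1,y0,y1,s):
    "metric view at plane z; rows down=-x, cols right=-y; s px/m"
    m=eyes.camera_model(n)
    xs=x1-(np.arange(int((x1-x0)*s))+.5)/s; ys=y1-(np.arange(int((y1-y0)*s))+.5)/s
    Y,X=np.meshgrid(ys,xs); P=np.stack([X,Y,np.full_like(X,z)],-1).reshape(-1,3)
    R=m["attitude"].T; uv=cv2.projectPoints(P,cv2.Rodrigues(R)[0],-R@m["xyz"],m["camera_matrix"],m["dist_coeffs"])[0].reshape(*X.shape,2).astype(np.float32)
    return cv2.remap(p,uv[...,0],uv[...,1],cv2.INTER_CUBIC)
def rect(P):
    c,(a,b),t=cv2.minAreaRect((P[:,:2]*1000).astype(np.float32)); return np.round(c,1),round(a,1),round(b,1),round(t,2)
E
python3 - <<'E'
from h import *
for n in ("top","side"):
    f=np.load(n+"0.npz"); p,d=f["p"],f["d"]; C=cloud(n,d); v=d>0
    hsv=cv2.cvtColor(p,cv2.COLOR_RGB2HSV).astype(int); X,Y,Z=C[...,0],C[...,1],C[...,2]
    print(n,"worktop z",np.percentile(Z[v&(abs(Z)<.01)],[10,50,90]))
    red=v&((hsv[...,0]<6)|(hsv[...,0]>174))&(hsv[...,1]>150)&(Y<.2)&(X<.65)&(Y>-.2)&(Z<.05)
    print("red",red.sum(),rect(C[red]),np.percentile(Z[red],[5,50,95]))
    reg=v&(Y>.1)&(Y<.55)&(X>.25)&(X<.7)
    for lo,hi in((.042,.054),(.066,.080),(.056,.066)):
        k=reg&(Z>lo)&(Z<hi); nn,lab,st,ce=cv2.connectedComponentsWithStats(k.astype(np.uint8))
        for i in range(1,nn):
            if st[i,4]>60: q=C[lab==i]; print(lo,st[i,4],ce[i].round(),rect(q),"z",np.median(q[:,2]).round(4))
f=np.load("top0.npz"); o=ortho("top",f["p"],.06,.28,.68,-.12,.50,1250)
cv2.imwrite("pics/o.png",o[:,:,::-1])
E
```

```text
top worktop z [-0.00288615 -0.00045674  0.0024343 ]
red 828 (array([523.2, -29.1]), 86.5, 163.7, 60.95) [0.01431368 0.01858356 0.02157121]
0.042 11227 [345. 303.] (array([498.7, 282.1]), 260.7, 260.8, 40.12) z 0.0473
0.066 2591 [321. 296.] (array([512.4, 268.7]), 201.2, 197.9, 47.4) z 0.0713
0.066 455 [356. 296.] (array([501.3, 247.1]), 55.9, 33.9, 47.56) z 0.0752
0.056 648 [315. 256.] (array([588.4, 331.1]), 42.1, 167.8, 49.14) z 0.0631
side worktop z [-0.0031771  -0.00045978  0.00332725]
red 212 (array([-57.8,   7.9]), 1046.8, 212.3, 6.01) [-0.42537506 -0.2371681   0.0168222 ]
0.042 2472 [345. 237.] (array([497.9, 216.6]), 177.1, 170.6, 40.63) z 0.0464
0.042 2986 [358. 274.] (array([500. , 282.6]), 268.4, 263.9, 39.01) z 0.0473
0.042 68 [309. 322.] (array([601.6, 495.1]), 27.0, 16.9, 7.2) z 0.0467
0.066 284 [345. 236.] (array([504.8, 248.7]), 61.0, 38.2, 49.92) z 0.0737
0.066 1573 [347. 257.] (array([501.2, 269.3]), 204.1, 201.2, 40.68) z 0.0702
0.056 82 [346. 243.] (array([499.8, 260.2]), 63.3, 30.5, 17.44) z 0.061
0.056 805 [326. 265.] (array([514.4, 334.6]), 150.8, 277.5, 89.05) z 0.062
```

View pics/o.png

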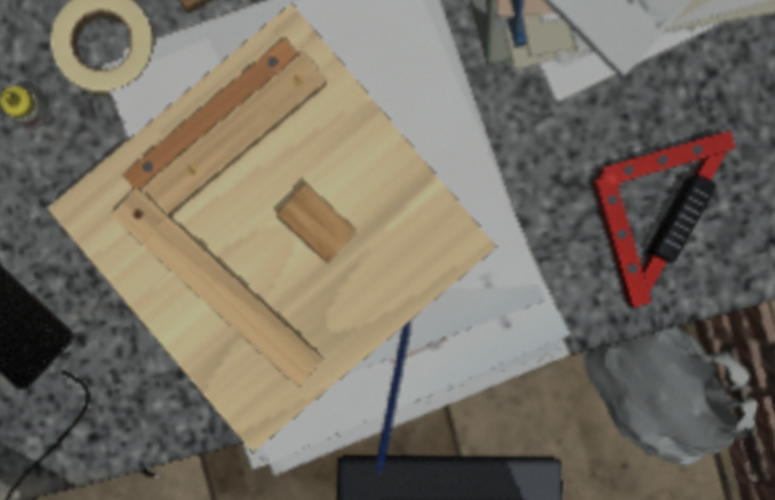

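The crop confirms the brown beech block on the board at ortho (315,221), the red square with its heel at (605,178), and the stile swung inwards at its near end. Next I'll refine the poses.

```bash
cat >> h.py <<'E'
def Rz(a): a=np.radians(a); return np.array([[np.cos(a),-np.sin(a)],[np.sin(a),np.cos(a)]])
def edge(L,ax,lo,hi,n=14):
    "outer max of coord ax, binned along the other coord, robust line fit -> (coord at 0, slope)"
    o=L[:,1-ax]; b=np.linspace(lo,hi,n+1); t=[];m=[]
    for i in range(n):
        q=L[(o>b[i])&(o<=b[i+1]),ax]
        if len(q)>2: t.append((b[i]+b[i+1])/2); m.append(np.percentile(q,97))
    t,m=np.array(t),np.array(m); k=np.ones(len(t),bool)
    for _ in range(3):
        c=np.polyfit(t[k],m[k],1); r=abs(np.polyval(c,t)-m); k=r<max(1.5,2*np.median(r))
    return c[1],c[0],k.sum()
def plane(n,mask,z):
    "mask pixel rays cut with plane z -> mm"
    m=eyes.camera_model(n); v,u=np.nonzero(mask)
    q=cv2.undistortPoints(np.stack([u,v],-1)[:,None].astype(float),m["camera_matrix"],m["dist_coeffs"])[:,0]
    r=np.c_[q,np.ones(len(q))]@m["attitude"].T
    return ((m["xyz"]+r*((z-m["xyz"][2])/r[:,2])[:,None])*1000)[:,:2]
def square(n,p,d,zt,yaw,c):
    C=cloud(n,d); hsv=cv2.cvtColor(p,cv2.COLOR_RGB2HSV).astype(int)
    k=((hsv[...,0]<6)|(hsv[...,0]>174))&(hsv[...,1]>150)&(hsv[...,2]>50)
    P=plane(n,k,zt); P=P[np.hypot(*(P-c).T)<110]
    for _ in range(3):
        L=(P-c)@Rz(yaw); ex=edge(L,0,-52,50); ey=edge(L,1,-52,50)
        yaw+=np.degrees((-ex[1]+ey[1])/2); c=c+Rz(yaw)@[ex[0]-60,ey[0]-60]
    return c.round(1),round(yaw,2),"ex",np.round(ex,3),"ey",np.round(ey,3),len(P)
E
python3 - <<'E'
from h import *
T=np.load("top0.npz"); p,d=T["p"],T["d"]; C=cloud("top",d)
print("sq top",square("top",p,d,.02,17,np.array([510.,-45])))
S=np.load("side0.npz"); print("sq side",square("side",S["p"],S["d"],.02,17,np.array([510.,-45])))
# frame: rail inner face + stile inner face from height map
for n,f in (("top",T),("side",S)):
    C=cloud(n,f["d"])*1000; c=np.array([499,282.3]); 
    Z=C[...,2]; k=(Z>66)&(Z<80)&(f["d"]>0); L=(C[k][:,:2]-c)@Rz(40.1)
    r=L[(L[:,0]>50)&(abs(L[:,1])<110)]; s=L[(L[:,1]>20)&(L[:,0]<45)]
    e=edge(r*[-1,1],0,-100,35); print(n,"rail inner",-e[0],np.degrees(np.arctan(e[1])),e[2])
    e=edge(s*[1,-1],1,-100,35); print(n,"stile inner at x=0",-e[0],"slope",-e[1],e[2])
    k2=(Z>42)&(Z<54)&(f["d"]>0); B=(C[k2][:,:2]-c)@Rz(40.1); B=B[np.abs(B).max(1)<140]
    for ax,sg in((0,1),(0,-1),(1,1),(1,-1)): print("board",ax,sg,np.round(edge(B*sg,ax,-110,110),4))
    k=(Z>68)&(Z<80)&(f["d"]>0); L=(C[k][:,:2]-c)@Rz(40.1); q=L[(np.hypot(L[:,0]+15,L[:,1]+25)<45)]; 
    cc,wh,t=cv2.minAreaRect(q.astype(np.float32)); print("offcut frame",cc,wh,t,"world",Rz(40.1)@cc+c)
# clear spot
C=cloud("top",d); 
for x,y in((.50,-.17),(.49,-.165),(.52,-.17)):
    k=(abs(C[...,0]-x)<.05)&(abs(C[...,1]-y)<.05); print(x,y,k.sum(),np.percentile(C[k][:,2],[0,5,50,95,100]).round(4),[a.mean().round() for a in np.nonzero(k)])
E
```

```text
sq top (array([505.3, -59.5]), np.float64(16.74), 'ex', array([ 5.9851e+01, -5.0000e-03,  1.4000e+01]), 'ey', array([5.9998e+01, 3.0000e-03, 1.3000e+01]), 805)h.py:27: RankWarning: Polyfit may be poorly conditioned
  c=np.polyfit(t[k],m[k],1); r=abs(np.polyval(c,t)-m); k=r<max(1.5,2*np.median(r))
h.py:27: RankWarning: Polyfit may be poorly conditioned
  c=np.polyfit(t[k],m[k],1); r=abs(np.polyval(c,t)-m); k=r<max(1.5,2*np.median(r))
h.py:27: RankWarning: Polyfit may be poorly conditioned
  c=np.polyfit(t[k],m[k],1); r=abs(np.polyval(c,t)-m); k=r<max(1.5,2*np.median(r))
Traceback (most recent call last):
  File "h.py", line 40, in square
    L=(P-c)@Rz(yaw); ex=edge(L,0,-52,50); ey=edge(L,1,-52,50)
                                             ~~~~^^^^^^^^^^^^
  File "h.py", line 27, in edge
    c=np.polyfit(t[k],m[k],1); r=abs(np.polyval(c,t)-m); k=r<max(1.5,2*np.median(r))
TypeError: expected non-empty vector for x
```

Run:
```python
from h import *
T=np.load("top0.npz"); p,d=T["p"],T["d"]; S=np.load("side0.npz")
for n,f in (("top",T),("side",S)):
    C=cloud(n,f["d"])*1000; c=np.array([499,282.3]); 
    Z=C[...,2]; k=(Z>66)&(Z<80)&(f["d"]>0); L=(C[k][:,:2]-c)@Rz(40.1)
    r=L[(L[:,0]>50)&(abs(L[:,1])<110)]; s=L[(L[:,1]>20)&(L[:,0]<45)]
    e=edge(r*[-1,1],0,-100,35); print(n,"rail inner",-e[0],np.degrees(np.arctan(e[1])),e[2])
    e=edge(s*[1,-1],1,-100,35); print(n,"stile inner at x=0",-e[0],"slope",-e[1],e[2])
    k2=(Z>42)&(Z<54)&(f["d"]>0); B=(C[k2][:,:2]-c)@Rz(40.1); B=B[np.abs(B).max(1)<140]
    for ax,sg in((0,1),(0,-1),(1,1),(1,-1)): print("board",ax,sg,np.round(edge(B*sg,ax,-110,110),4))
    k=(Z>68)&(Z<80)&(f["d"]>0); L=(C[k][:,:2]-c)@Rz(40.1); q=L[(np.hypot(L[:,0]+15,L[:,1]+25)<45)]; 
    cc,wh,t=cv2.minAreaRect(q.astype(np.float32)); print("offcut frame",cc,wh,t,"world",Rz(40.1)@cc+c)
C=cloud("top",d); 
for x,y in((.50,-.17),(.49,-.19),(.52,-.19)):
    k=(abs(C[...,0]-x)<.05)&(abs(C[...,1]-y)<.05); print(x,y,k.sum(),np.percentile(C[k][:,2],[0,5,50,95,100]).round(4),[a.mean().round() for a in np.nonzero(k)])
hsv=cv2.cvtColor(p,cv2.COLOR_RGB2HSV).astype(int); L=(C[...,:2]*1000-[505.3,-59.5])@Rz(16.74)
k=(C[...,2]>.025)&(C[...,2]<.036)&(np.hypot(*np.moveaxis(L,-1,0))<60); P=L[k]; print("grip in square",k.sum(),cv2.minAreaRect(P.astype(np.float32)),np.median(C[k][:,2]))
```

```text
top rail inner 60.61404589413086 -0.029639185971769153 14
top stile inner at x=0 51.08996717670037 slope 0.12553975343764523 14
board 0 1 [1.229538e+02 1.600000e-03 1.000000e+01]
board 0 -1 [ 1.245705e+02 -2.000000e-03  1.000000e+01]
board 1 1 [1.244924e+02 1.470000e-02 1.000000e+01]
board 1 -1 [ 1.245151e+02 -2.640000e-02  1.000000e+01]
offcut frame (-20.913726806640625, -28.468360900878906) (55.90068817138672, 33.8646125793457) 7.455986499786377 world [501.33978675 247.05291588]
side rail inner 63.69454180014316 -0.02623052528176446 11
side stile inner at x=0 50.18068572373489 slope 0.13094223890747794 14
board 0 1 [ 1.296723e+02 -7.600000e-03  1.200000e+01]
board 0 -1 [1.211237e+02 1.380000e-02 1.000000e+01]
board 1 1 [1.264329e+02 8.700000e-03 1.400000e+01]
board 1 -1 [1.241184e+02 2.100000e-03 9.000000e+00]
offcut frame (-17.190757751464844, -29.44525146484375) (60.99852752685547, 38.22065734863281) 9.82408618927002 world [504.81680375 248.70372372]
0.5 -0.17 2030 [-0.0094 -0.0043 -0.0013  0.0015  0.0051] [np.float64(295.0), np.float64(544.0)]
0.49 -0.19 1853 [-0.0116 -0.0048 -0.0014  0.0015  0.0051] [np.float64(297.0), np.float64(552.0)]
0.52 -0.19 2071 [-0.0067 -0.004  -0.0012  0.0024  0.0314] [np.float64(286.0), np.float64(553.0)]
grip in square 311 ((1.4924697875976562, -0.9348640441894531), (20.394189834594727, 76.45318603515625), 44.107215881347656) 0.028673682406094136
```

Emit:
{"method": "step_arm", "body": {
  "moves": [
    [[-34, -14, 0, 0, 0, 0], [-34, -14, 0, 0, 0, 0], [-34, -14, 0, 0, 0, 0], [-34, -14, 0, 0, 0, 0], [-34, -14, 0, 0, 0, 0], [-34, -14, 0, 0, 0, 0], [-34, -14, 0, 0, 0, 0], [-34, -14, 0, 0, 0, 0], [-34, -14, 0, 0, 0, 0], [-34, -14, 0, 0, 0, 0], [-34, -14, 0, 0, 0, 0], [-34, -14, 0, 0, 0, 0]]
  ],
  "claw": 0,
  "squeeze": 25
}}

```text
time: 1.1
ee_pos: [0.5027, 0.245, 0.2385]
ee_rot: [[-0.957, 0.292, -0.001], [0.292, 0.957, -0.0], [0.001, -0.0, -1.0]]
contact_force: [-0.4, 1.0, 0.2]
grip_width: 0.0881
grasp_force: 0.0
```

Emit:
{"method": "step_arm", "body": {
  "moves": [
    [[0, 0, 10, 0, 0, 6.4], [0, 0, 20, 0, 0, 6.4], [0, 0, 20, 0, 0, 6.4], [0, 0, 20, 0, 0, 6.3], [0, 0, 20, 0, 0, 0], [0, 0, 0, 0, 0, 0], [0, 0, 0, 0, 0, 0]]
  ]
}}

```text
time: 1.68
ee_pos: [0.5014, 0.2464, 0.1484]
ee_rot: [[-0.738, 0.674, -0.002], [0.674, 0.738, -0.0], [0.001, -0.002, -1.0]]
contact_force: [0.4, 0.8, 0.8]
grip_width: 0.0881
grasp_force: 0.0
```

```bash
cat >> h.py <<'E'
def go(x,y,z,ang):
    "print tool-axis shift (mm, present axes) and z turn (deg) to reach the target"
    s=env.observe(); R=s["ee_rot"]; p=s["ee_pos"]*1000; t=R.T@(np.array([x,y,z])-p); a=np.degrees(np.arctan2(R[1,1],R[0,1]))
    print("t",round(s["time"],2),"pos",p.round(1),"yang",a.round(2),"shift",t.round(1),"turn",round(a-ang,2),"F",s["contact_force"].round(1),"T",s["wrist_torque"].round(2),"w",round(s["grip_width"]*1000,1),"gf",round(s["grasp_force"],1),"tilt",R[:2,2].round(4))
E
python3 -c "
from h import *
go(501.5,247.1,51,47.6)"
```

```text
t 1.68 pos [501.4 246.4 148.4] yang 47.59 shift [ 0.3  0.8 97.4] turn -0.01 F [0.4 0.8 0.8] T [ 0.01 -0.02 -0.02] w 88.1 gf 0.0 tilt [-0.002  -0.0005]
```

Emit:
{"method": "step_arm", "body": {
  "moves": [
    [[0, 1, 20, 0, 0, 0], [0, 0, 20, 0, 0, 0], [0, 0, 20, 0, 0, 0], [0, 0, 18, 0, 0, 0], [0, 0, 12, 0, 0, 0], [0, 0, 7, 0, 0, 0], [0, 0, 0, 0, 0, 0], [0, 0, 0, 0, 0, 0]]
  ]
}}

```text
time: 2.35
ee_pos: [0.5029, 0.2474, 0.0528]
ee_rot: [[-0.738, 0.675, 0.001], [0.675, 0.738, 0.0], [-0.001, 0.001, -1.0]]
contact_force: [0.1, 0.2, 1.5]
grip_width: 0.0881
grasp_force: 0.0
```

Emit:
{"method": "step_arm", "body": {
  "moves": [
    [[0, 0, 0, 0, 0, 0], [0, 0, 0, 0, 0, 0], [0, 0, 0, 0, 0, 0], [0, 0, 0, 0, 0, 0], [0, 0, 0, 0, 0, 0], [0, 0, 0, 0, 0, 0], [0, 0, 0, 0, 0, 0], [0, 0, 0, 0, 0, 0]]
  ],
  "claw": 255,
  "squeeze": 25
}}

```text
time: 3.02
ee_pos: [0.5024, 0.2472, 0.052]
ee_rot: [[-0.738, 0.675, 0.0], [0.675, 0.738, 0.0], [-0.0, 0.0, -1.0]]
contact_force: [-0.3, -0.2, 2.9]
grip_width: 0.0559
grasp_force: 25.0
```

Emit:
{"method": "step_arm", "body": {
  "moves": [
    [[0, 0, -10, 0, 0, 0], [0, 0, -20, 0, 0, 0], [0, 0, -25, 0, 0, 0], [0, 0, -25, 0, 0, 0], [0, 0, -20, 0, 0, 0], [0, 0, -10, 0, 0, 0], [0, 0, 0, 0, 0, 0]]
  ]
}}

```text
time: 3.6
ee_pos: [0.503, 0.2474, 0.164]
ee_rot: [[-0.738, 0.675, 0.004], [0.675, 0.738, 0.001], [-0.002, 0.003, -1.0]]
contact_force: [-1.2, 0.8, -1.0]
grip_width: 0.0555
grasp_force: 25.0
```

Emit:
{"method": "step_arm", "body": {
  "moves": [
    [[-12, -13, 0, 0, 0, 0], [-26, -29, 0, 0, 0, 0], [-26, -29, 0, 0, 0, 0], [-26, -29, 0, 0, 0, 0], [-26, -29, 0, 0, 0, 0], [-26, -29, 0, 0, 0, 0], [-26, -29, 0, 0, 0, 0], [-26, -29, 0, 0, 0, 0], [-26, -29, 0, 0, 0, 0], [-26, -29, 0, 0, 0, 0], [-26, -29, 0, 0, 0, 0], [-18, -17, 0, 0, 0, 0]]
  ]
}}

```text
time: 4.6
ee_pos: [0.4993, -0.1878, 0.1604]
ee_rot: [[-0.736, 0.676, -0.002], [0.676, 0.736, 0.001], [0.002, -0.001, -1.0]]
contact_force: [-1.0, 0.5, 0.2]
grip_width: 0.0557
grasp_force: 25.0
```

Emit:
{"method": "step_arm", "body": {
  "moves": [
    [[0, 0, 0, 0, 0, 0], [0, 0, 0, 0, 0, 0]]
  ]
}}

```text
time: 4.77
ee_pos: [0.4997, -0.1853, 0.1603]
ee_rot: [[-0.736, 0.677, -0.002], [0.677, 0.736, 0.002], [0.003, -0.0, -1.0]]
contact_force: [0.2, -0.6, -1.2]
grip_width: 0.0555
grasp_force: 25.0
```

```bash
python3 -c "
from h import *
go(500,-185,4,47.6)"
```

```text
t 4.77 pos [ 499.7 -185.3  160.3] yang 47.42 shift [ -0.5   0.4 156.3] turn -0.18 F [ 0.2 -0.6 -1.2] T [-0.02  0.07  0.04] w 55.5 gf 25.0 tilt [-0.0021  0.0016]
```

Emit:
{"method": "step_arm", "body": {
  "moves": [
    [[0, 0, 15, 0, 0, 0], [0, 0, 28, 0, 0, 0], [0, 0, 28, 0, 0, 0], [0, 0, 28, 0, 0, 0], [0, 0, 24, 0, 0, 0], [0, 0, 16, 0, 0, 0], [0, 0, 8, 0, 0, 0], [0, 0, 4, 0, 0, 0], [0, 0, 2, 0, 0, 0], [0, 0, 1, 0, 0, 0], [0, 0, 0, 0, 0, 0], [0, 0, 0, 0, 0, 0]]
  ]
}}

```text
time: 5.77
ee_pos: [0.5006, -0.1847, 0.0085]
ee_rot: [[-0.738, 0.675, 0.001], [0.675, 0.738, -0.001], [-0.001, 0.0, -1.0]]
contact_force: [-0.0, -0.5, -1.2]
grip_width: 0.0558
grasp_force: 25.0
```

```bash
python3 -c "
from h import *
go(500,-185,4,47.6)"
```

```text
t 5.77 pos [ 500.6 -184.7    8.5] yang 47.56 shift [ 0.3 -0.6  4.5] turn -0.04 F [-0.  -0.5 -1.2] T [-0.07  0.04  0.03] w 55.8 gf 25.0 tilt [ 0.0012 -0.0008]
```

Emit:
{"method": "step_arm", "body": {
  "moves": [
    [[0, 0, 2, 0, 0, 0], [0, 0, 1, 0, 0, 0], [0, 0, 1, 0, 0, 0], [0, 0, 0, 0, 0, 0], [0, 0, 0, 0, 0, 0]]
  ]
}}

```text
time: 6.18
ee_pos: [0.5004, -0.1847, 0.004]
ee_rot: [[-0.738, 0.675, 0.0], [0.675, 0.738, -0.0], [-0.0, 0.0, -1.0]]
contact_force: [-1.9, 0.3, 3.6]
grip_width: 0.0554
grasp_force: 25.0
```

Emit:
{"method": "step_arm", "body": {
  "moves": [
    [[0, 0, 0.3, 0, 0, 0], [0, 0, 0, 0, 0, 0]]
  ]
}}

```text
time: 6.35
ee_pos: [0.5004, -0.1847, 0.004]
ee_rot: [[-0.738, 0.675, 0.0], [0.675, 0.738, -0.0], [-0.001, 0.0, -1.0]]
contact_force: [-2.3, 0.3, 6.8]
grip_width: 0.0559
grasp_force: 25.0
```

Emit:
{"method": "step_arm", "body": {
  "moves": [
    [[0, 0, 0, 0, 0, 0], [0, 0, 0, 0, 0, 0], [0, 0, 0, 0, 0, 0], [0, 0, 0, 0, 0, 0], [0, 0, 0, 0, 0, 0], [0, 0, 0, 0, 0, 0]]
  ],
  "claw": 0
}}

```text
time: 6.85
ee_pos: [0.5003, -0.1846, 0.0034]
ee_rot: [[-0.738, 0.675, -0.0], [0.675, 0.738, 0.0], [0.0, -0.0, -1.0]]
contact_force: [0.4, -0.4, 0.2]
grip_width: 0.0875
grasp_force: 0.0
```

Emit:
{"method": "step_arm", "body": {
  "moves": [
    [[0, 0, -5, 0, 0, 0], [0, 0, -15, 0, 0, 0], [0, 0, -25, 0, 0, 0], [0, 0, -25, 0, 0, 0], [0, 0, -20, 0, 0, 0], [0, 0, -10, 0, 0, 0], [0, 0, 0, 0, 0, -5], [0, 0, 0, 0, 0, -5], [0, 0, 0, 0, 0, -4.2], [0, 0, 0, 0, 0, 0], [0, 0, 0, 0, 0, 0]]
  ]
}}

```text
time: 7.77
ee_pos: [0.5002, -0.1846, 0.1032]
ee_rot: [[-0.88, 0.475, -0.001], [0.475, 0.88, 0.0], [0.001, 0.0, -1.0]]
contact_force: [-1.7, -0.4, -0.0]
grip_width: 0.088
grasp_force: 0.0
```

```bash
python3 -c "
from h import *
go(505.7,-59.7,5,61.74)
p,d=eyes.capture('top'); C=cloud('top',d); k=(C[...,2]>.02)&(C[...,2]<.035)&(abs(C[...,0]-.5)<.06)&(abs(C[...,1]+.185)<.05); print(k.sum(),C[k].mean(0) if k.any() else 0, rect(C[k]) if k.any() else 0)
print(square('top',p,d,.02,16.7,np.array([505.3,-59.5])))"
```

```text
t 7.77 pos [ 500.2 -184.6  103.2] yang 61.62 shift [ 54.4 112.5  98.2] turn -0.12 F [-1.7 -0.4 -0. ] T [ 0.01 -0.04 -0.  ] w 88.0 gf 0.0 tilt [-0.0005  0.0004]
336 [ 0.49342792 -0.18210874  0.02650309] (array([ 498.8, -182.6]), 58.0, 35.9, 51.61)
(array([505.5, -60.5]), np.float64(16.77), 'ex', array([6.0193e+01, 2.3000e-02, 1.3000e+01]), 'ey', array([6.002e+01, 1.400e-02, 1.300e+01]), 763)
```

Emit:
{"method": "step_arm", "body": {
  "moves": [
    [[8, 16, 0, 0, 0, 0], [12, 24, 0, 0, 0, 0], [12, 24, 0, 0, 0, 0], [12, 24, 0, 0, 0, 0], [7, 16, 0, 0, 0, 0], [3.4, 8.5, 0, 0, 0, 0], [0, 0, 10, 0, 0, 0], [0, 0, 20, 0, 0, 0], [0, 0, 15, 0, 0, 0], [0, 0, 5, 0, 0, 0], [0, 0, 0, 0, 0, 0]]
  ],
  "claw": 110,
  "squeeze": 50
}}

```text
time: 8.73
ee_pos: [0.5052, -0.06, 0.0525]
ee_rot: [[-0.88, 0.474, -0.002], [0.474, 0.88, 0.001], [0.002, -0.0, -1.0]]
contact_force: [0.5, 0.1, -0.0]
grip_width: 0.05
grasp_force: 0.0
```

```bash
python3 -c "
from h import *
go(505.7,-60,5,61.74)"
```

```text
t 8.73 pos [505.2 -60.   52.5] yang 61.68 shift [-0.5  0.3 47.5] turn -0.06 F [ 0.5  0.1 -0. ] T [-0.02 -0.    0.02] w 50.0 gf 0.0 tilt [-0.0022  0.0007]
```

Emit:
{"method": "step_arm", "body": {
  "moves": [
    [[0, 0, 10, 0, 0, 0], [0, 0, 15, 0, 0, 0], [0, 0, 12, 0, 0, 0], [0, 0, 7, 0, 0, 0], [0, 0, 3, 0, 0, 0], [0, 0, 0, 0, 0, 0], [0, 0, 0, 0, 0, 0]]
  ]
}}

```text
time: 9.32
ee_pos: [0.506, -0.06, 0.0071]
ee_rot: [[-0.881, 0.473, 0.001], [0.473, 0.881, -0.0], [-0.001, 0.0, -1.0]]
contact_force: [0.7, 0.3, 0.6]
grip_width: 0.0501
grasp_force: 0.0
```

Emit:
{"method": "step_arm", "body": {
  "moves": [
    [[0, 0, 0, 0, 0, 0], [0, 0, 0, 0, 0, 0], [0, 0, 0, 0, 0, 0], [0, 0, 0, 0, 0, 0], [0, 0, 0, 0, 0, 0], [0, 0, 0, 0, 0, 0], [0, 0, 0, 0, 0, 0], [0, 0, 0, 0, 0, 0]]
  ],
  "claw": 255,
  "squeeze": 50
}}

```text
time: 9.98
ee_pos: [0.5057, -0.0598, 0.0066]
ee_rot: [[-0.881, 0.473, 0.0], [0.473, 0.881, -0.0], [-0.0, 0.0, -1.0]]
contact_force: [-1.3, 0.2, 3.4]
grip_width: 0.0198
grasp_force: 50.0
```

Emit:
{"method": "step_arm", "body": {
  "moves": [
    [[0, 0, -5, 0, 0, 0], [0, 0, -15, 0, 0, 0], [0, 0, -25, 0, 0, 0], [0, 0, -25, 0, 0, 0], [0, 0, -25, 0, 0, 0], [0, 0, -15, 0, 0, 0], [0, 0, -5, 0, 0, 0], [0, 0, 0, 0, 0, 0]]
  ]
}}

```text
time: 10.65
ee_pos: [0.5058, -0.0598, 0.1222]
ee_rot: [[-0.881, 0.473, 0.002], [0.473, 0.881, -0.001], [-0.002, 0.0, -1.0]]
contact_force: [0.6, 0.1, -1.8]
grip_width: 0.0198
grasp_force: 50.0
```

```bash
python3 -c "
from h import *
f=np.array([499,282.3])+Rz(40.1)@[-22,-35]; print(f)
go(f[0],f[1],120,85.1)
p,d=eyes.capture('top'); s=env.observe(); print(square('top',p,d,.02-.005+s['ee_pos'][2],16.7,s['ee_pos'][:2]*1000))"
```

```text
[504.71605622 241.35703111]
t 10.65 pos [505.8 -59.8 122.2] yang 61.76 shift [143.5 264.8   2.1] turn -23.34 F [ 0.6  0.1 -1.8] T [-0.07  0.04  0.02] w 19.8 gf 50.0 tilt [ 0.0016 -0.0006]
(array([488.1, -67.1]), np.float64(31.17), 'ex', array([48.32 , -0.259,  4.   ]), 'ey', array([45.568, -0.26 , 12.   ]), 552)
```

Emit:
{"method": "step_arm", "body": {
  "moves": [
    [[8, 15, 0, 0, 0, 0], [16, 29, 0, 0, 0, 0], [16, 29, 0, 0, 0, 0], [16, 29, 0, 0, 0, 0], [16, 29, 0, 0, 0, 0], [16, 29, 0, 0, 0, 0], [16, 29, 0, 0, 0, 0], [16, 29, 0, 0, 0, 0], [15, 29, 0, 0, 0, 0], [8.5, 17.8, 0, 0, 0, 0], [0, 0, 0, 0, 0, -4], [0, 0, 0, 0, 0, -5]]
  ]
}}

```text
time: 11.7
ee_pos: [0.5035, 0.2425, 0.1194]
ee_rot: [[-0.946, 0.325, -0.003], [0.325, 0.946, -0.001], [0.003, -0.002, -1.0]]
contact_force: [-0.5, -0.4, -2.0]
grip_width: 0.0196
grasp_force: 50.0
```

Emit:
{"method": "step_arm", "body": {
  "moves": [
    [[0, 0, 0, 0, 0, -5], [0, 0, 0, 0, 0, -5], [0, 0, 0, 0, 0, -4.3], [0, 0, 0, 0, 0, 0], [0, 0, 0, 0, 0, 0]]
  ]
}}

```text
time: 12.12
ee_pos: [0.5041, 0.2412, 0.1201]
ee_rot: [[-0.996, 0.089, -0.002], [0.089, 0.996, -0.001], [0.002, -0.001, -1.0]]
contact_force: [-0.2, 1.4, -2.4]
grip_width: 0.0197
grasp_force: 50.0
```

```bash
python3 -c "
from h import *
go(504.7,241.4,54.6,85.1)
for n in ('top','side'):
    p,d=eyes.capture(n); np.savez(n+'1.npz',p=p,d=d)
    cv2.imwrite('pics/%s1.png'%n,cv2.resize(p[160:400,200:520,::-1] if n=='top' else p[130:370,200:520,::-1],None,fx=2,fy=2,interpolation=2))"
```

```text
t 12.12 pos [504.1 241.2 120.1] yang 84.92 shift [-0.8  0.3 65.5] turn -0.18 F [-0.2  1.4 -2.4] T [ 0.05 -0.   -0.02] w 19.7 gf 50.0 tilt [-0.0025 -0.0005]
```

View pics/side1.png

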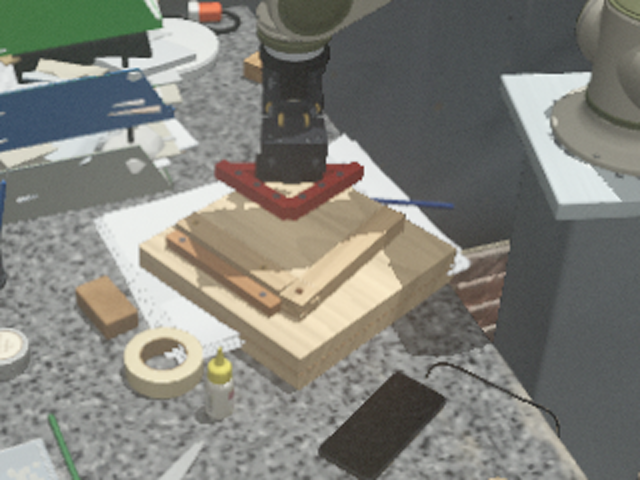

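The side crop shows the square held level over the board. Its heel, at (290,215), points at the frame corner at (290,290), and the offcut lies clear at (255,65). Now lowering.

Emit:
{"method": "step_arm", "body": {
  "moves": [
    [[-0.8, 0, 10, 0, 0, 0], [0, 0, 18, 0, 0, 0], [0, 0, 16, 0, 0, 0], [0, 0, 10, 0, 0, 0], [0, 0, 5, 0, 0, 0], [0, 0, 3, 0, 0, 0], [0, 0, 1, 0, 0, 0], [0, 0, 0, 0, 0, 0], [0, 0, 0, 0, 0, 0]]
  ]
}}

```text
time: 12.97
ee_pos: [0.5057, 0.2414, 0.059]
ee_rot: [[-0.996, 0.086, 0.001], [0.086, 0.996, 0.0], [-0.001, 0.0, -1.0]]
contact_force: [-0.3, 0.4, -1.4]
grip_width: 0.0193
grasp_force: 50.0
```

Emit:
{"method": "step_arm", "body": {
  "moves": [
    [[0, 0, 1, 0, 0, 0], [0, 0, 1, 0, 0, 0], [0, 0, 0, 0, 0, 0]]
  ]
}}

```text
time: 13.22
ee_pos: [0.5054, 0.2413, 0.0565]
ee_rot: [[-0.996, 0.086, 0.0], [0.086, 0.996, 0.0], [-0.0, 0.0, -1.0]]
contact_force: [0.3, -0.3, -2.7]
grip_width: 0.0197
grasp_force: 50.0
```

```bash
python3 -c "
from h import *
go(504.7,241.4,54.6,85.1)"
```

```text
t 13.22 pos [505.4 241.3  56.5] yang 85.05 shift [0.7 0.  1.9] turn -0.05 F [ 0.3 -0.3 -2.7] T [-0.02  0.04 -0.04] w 19.7 gf 50.0 tilt [0.0002 0.    ]
```

Emit:
{"method": "step_arm", "body": {
  "moves": [
    [[0, 0, 0.8, 0, 0, 0], [0, 0, 0.7, 0, 0, 0], [0, 0, 0, 0, 0, 0], [0, 0, 0, 0, 0, 0]]
  ]
}}

```text
time: 13.55
ee_pos: [0.5053, 0.2413, 0.0549]
ee_rot: [[-0.996, 0.086, -0.0], [0.086, 0.996, -0.0], [0.0, -0.0, -1.0]]
contact_force: [0.8, 0.0, -1.7]
grip_width: 0.0197
grasp_force: 50.0
```

Emit:
{"method": "step_arm", "body": {
  "moves": [
    [[0, 0, 0.6, 0, 0, 0], [0, 0, 0, 0, 0, 0], [0, 0, 0, 0, 0, 0]]
  ]
}}

```text
time: 13.8
ee_pos: [0.5054, 0.2413, 0.0546]
ee_rot: [[-0.996, 0.086, 0.0], [0.086, 0.996, 0.0], [-0.0, 0.0, -1.0]]
contact_force: [-1.2, -1.0, 1.7]
grip_width: 0.0192
grasp_force: 50.0
```

Emit:
{"method": "step_arm", "body": {
  "moves": [
    [[0, 0, 0.4, 0, 0, 0], [0, 0, 0, 0, 0, 0], [0, 0, 0, 0, 0, 0]]
  ]
}}

```text
time: 14.05
ee_pos: [0.5054, 0.2413, 0.0546]
ee_rot: [[-0.996, 0.086, 0.001], [0.086, 0.996, 0.0], [-0.001, 0.0, -1.0]]
contact_force: [-2.9, -0.6, 6.6]
grip_width: 0.0193
grasp_force: 50.0
```

Emit:
{"method": "step_arm", "body": {
  "moves": [
    [[-2, 2, 0, 0, 0, 0], [-3, 3, 0, 0, 0, 0], [-3, 3, 0, 0, 0, 0], [-2.5, 2.5, 0, 0, 0, 0], [-1.5, 1.5, 0, 0, 0, 0], [0, 0, 0, 0, 0, 0], [0, 0, 0, 0, 0, 0]]
  ]
}}

```text
time: 14.63
ee_pos: [0.5187, 0.2523, 0.0546]
ee_rot: [[-0.996, 0.086, 0.001], [0.086, 0.996, 0.0], [-0.001, 0.0, -1.0]]
contact_force: [-1.4, -0.4, 5.7]
grip_width: 0.0199
grasp_force: 50.0
```

Emit:
{"method": "step_arm", "body": {
  "moves": [
    [[-0.7, 0.7, 0, 0, 0, 0], [-0.7, 0.7, 0, 0, 0, 0], [-0.7, 0.7, 0, 0, 0, 0], [0, 0, 0, 0, 0, 0]]
  ]
}}

```text
time: 14.97
ee_pos: [0.5202, 0.2536, 0.0546]
ee_rot: [[-0.996, 0.086, -0.001], [0.086, 0.996, -0.001], [0.001, -0.001, -1.0]]
contact_force: [-4.9, -4.7, 8.8]
grip_width: 0.0195
grasp_force: 50.0
```

```bash
cat >> h.py <<'E'
def fr():
    s=env.observe(); R=Rz(40.1); q=R.T@(s["ee_pos"][:2]*1000-[499,282.3]); f=s["contact_force"]
    print("t",round(s["time"],2),"frame xy",q.round(2),"z",(s["ee_pos"][2]*1e3).round(2),"F frame",(R.T@f[:2]).round(1),"Fz",f[2].round(1),"T",s["wrist_torque"].round(2),"yaw",(np.degrees(np.arctan2(s["ee_rot"][1,1],s["ee_rot"][0,1]))-85.1).round(2))
E
python3 -c "
from h import *
fr()"
```

```text
t 14.97 frame xy [ -2.26 -35.63] z 54.64 F frame [-6.8 -0.4] Fz 8.8 T [-0.66  0.7   0.08] yaw -0.03
```

Emit:
{"method": "step_arm", "body": {
  "moves": [
    [[-0.4, 0.4, 0, 0, 0, 0], [0, 0, 0, 0, 0, 0], [0, 0, 0, 0, 0, 0]]
  ]
}}

```text
time: 15.22
ee_pos: [0.5202, 0.2536, 0.0546]
ee_rot: [[-0.996, 0.086, -0.002], [0.086, 0.996, -0.002], [0.002, -0.002, -1.0]]
contact_force: [-6.9, -6.2, 10.6]
grip_width: 0.0193
grasp_force: 50.0
```

```bash
python3 -c "
from h import *
fr()"
```

```text
t 15.22 frame xy [ -2.27 -35.62] z 54.64 F frame [-9.3 -0.3] Fz 10.6 T [-0.93  1.    0.04] yaw -0.03
```

Emit:
{"method": "step_arm", "body": {
  "moves": [
    [[1, 1, 0, 0, 0, 0], [2, 2, 0, 0, 0, 0], [2, 2, 0, 0, 0, 0], [2, 2, 0, 0, 0, 0], [2, 2, 0, 0, 0, 0], [1, 1, 0, 0, 0, 0], [0, 0, 0, 0, 0, 0]]
  ]
}}

```text
time: 15.8
ee_pos: [0.5118, 0.2637, 0.0546]
ee_rot: [[-0.996, 0.086, -0.0], [0.086, 0.996, -0.003], [0.0, -0.003, -1.0]]
contact_force: [-4.5, -11.2, 9.2]
grip_width: 0.0195
grasp_force: 50.0
```

```bash
python3 -c "
from h import *
fr()"
```

```text
t 15.8 frame xy [ -2.19 -22.5 ] z 54.62 F frame [-10.7  -5.7] Fz 9.2 T [-1.66  0.52  0.02] yaw -0.03
```

Emit:
{"method": "step_arm", "body": {
  "moves": [
    [[1, 1, 0, 0, 0, 0], [1, 1, 0, 0, 0, 0], [1, 1, 0, 0, 0, 0], [1, 1, 0, 0, 0, 0], [1, 1, 0, 0, 0, 0], [0, 0, 0, 0, 0, 0]]
  ]
}}

```text
time: 16.3
ee_pos: [0.5075, 0.2688, 0.0546]
ee_rot: [[-0.996, 0.086, 0.0], [0.086, 0.996, -0.004], [-0.0, -0.004, -1.0]]
contact_force: [-2.5, -12.3, 7.8]
grip_width: 0.02
grasp_force: 50.0
```

```bash
python3 -c "
from h import *
fr()"
```

```text
t 16.3 frame xy [ -2.17 -15.76] z 54.63 F frame [-9.8 -7.7] Fz 7.8 T [-1.82  0.41  0.1 ] yaw -0.03
```

Emit:
{"method": "step_arm", "body": {
  "moves": [
    [[1, 1, 0, 0, 0, 0], [1, 1, 0, 0, 0, 0], [1, 1, 0, 0, 0, 0], [1, 1, 0, 0, 0, 0], [1, 1, 0, 0, 0, 0], [1, 1, 0, 0, 0, 0], [1, 1, 0, 0, 0, 0], [0, 0, 0, 0, 0, 0]]
  ]
}}

```text
time: 16.97
ee_pos: [0.5012, 0.2763, 0.0546]
ee_rot: [[-0.996, 0.086, 0.0], [0.086, 0.996, -0.004], [-0.0, -0.004, -1.0]]
contact_force: [-1.9, -12.9, 9.4]
grip_width: 0.0195
grasp_force: 50.0
```

```bash
python3 -c "
from h import *
fr()"
```

```text
t 16.97 frame xy [-2.14 -5.98] z 54.63 F frame [-9.7 -8.6] Fz 9.4 T [-1.9   0.33  0.14] yaw -0.03
```

Emit:
{"method": "step_arm", "body": {
  "moves": [
    [[0.7, 0.7, 0, 0, 0, 0], [0.7, 0.7, 0, 0, 0, 0], [0.7, 0.7, 0, 0, 0, 0], [0, 0, 0, 0, 0, 0]]
  ]
}}

```text
time: 17.3
ee_pos: [0.4993, 0.2786, 0.0546]
ee_rot: [[-0.996, 0.086, 0.0], [0.086, 0.996, -0.004], [-0.0, -0.004, -1.0]]
contact_force: [-1.1, -14.3, 9.3]
grip_width: 0.0195
grasp_force: 50.0
```

```bash
python3 -c "
from h import *
fr()"
```

```text
t 17.3 frame xy [-2.15 -3.08] z 54.62 F frame [-10.1 -10.2] Fz 9.3 T [-1.92  0.33  0.11] yaw -0.03
```

Nearly there, so I'll use smaller steps and watch for the heel stopping hard.

Emit:
{"method": "step_arm", "body": {
  "moves": [
    [[0.5, 0.5, 0, 0, 0, 0], [0.5, 0.5, 0, 0, 0, 0], [0, 0, 0, 0, 0, 0]]
  ]
}}

```text
time: 17.55
ee_pos: [0.4984, 0.2796, 0.0546]
ee_rot: [[-0.996, 0.086, 0.0], [0.086, 0.996, -0.004], [-0.0, -0.004, -1.0]]
contact_force: [-2.0, -14.5, 8.8]
grip_width: 0.0195
grasp_force: 50.0
```

```bash
python3 -c "
from h import *
fr()"
```

```text
t 17.55 frame xy [-2.18 -1.73] z 54.61 F frame [-10.9  -9.8] Fz 8.8 T [-1.97  0.26  0.13] yaw -0.03
```

Emit:
{"method": "step_arm", "body": {
  "moves": [
    [[0.5, 0.5, 0, 0, 0, 0], [0, 0, 0, 0, 0, 0], [0, 0, 0, 0, 0, 0]]
  ]
}}

```text
time: 17.8
ee_pos: [0.498, 0.2801, 0.0546]
ee_rot: [[-0.996, 0.086, 0.0], [0.086, 0.996, -0.004], [-0.0, -0.004, -1.0]]
contact_force: [-2.4, -14.4, 8.1]
grip_width: 0.0197
grasp_force: 50.0
```

```bash
python3 -c "
from h import *
fr()
for n in ('top','side'):
    p,d=eyes.capture(n); np.savez(n+'2.npz',p=p,d=d)
T=np.load('top2.npz'); C=cloud('top',T['d'])*1000; Z=C[...,2]; c=np.array([499,282.3])
k=(Z>68.5)&(Z<76)&(T['d']>0); L=(C[k][:,:2]-c)@Rz(40.1)
s=L[(L[:,1]>30)&(L[:,1]<120)&(L[:,0]<45)&(L[:,0]>-130)]
e=edge(s,1,-100,30); print('stile outer',e); e=edge(s*[1,-1],1,-100,-60,6); print('inner',e)
o=ortho('top',T['p'],.072,.40,.62,.20,.45,2600); cv2.imwrite('pics/o2.png',o[:,:,::-1])"
```

```text
t 17.8 frame xy [-2.17 -1.06] z 54.61 F frame [-11.1  -9.4] Fz 8.1 T [-1.96  0.3   0.08] yaw -0.04
stile outer (np.float64(63.5740331550796), np.float64(-0.1769250936520405), np.int64(4))Traceback (most recent call last):
  File "<string>", line 9, in <module>
    e=edge(s,1,-100,30); print('stile outer',e); e=edge(s*[1,-1],1,-100,-60,6); print('inner',e)
                                                   ~~~~^^^^^^^^^^^^^^^^^^^^^^^
  File "h.py", line 27, in edge
    c=np.polyfit(t[k],m[k],1); r=abs(np.polyval(c,t)-m); k=r<max(1.5,2*np.median(r))
    raise TypeError("expected non-empty vector for x")
TypeError: expected non-empty vector for x
```

Emit:
{"method": "step_arm", "body": {
  "moves": [
    [[0.5, 0.5, 0, 0, 0, 0], [0, 0, 0, 0, 0, 0], [0, 0, 0, 0, 0, 0]]
  ]
}}

```text
time: 18.15
ee_pos: [0.4976, 0.2806, 0.0546]
ee_rot: [[-0.996, 0.086, 0.0], [0.086, 0.996, -0.004], [-0.0, -0.004, -1.0]]
contact_force: [-2.3, -14.6, 8.8]
grip_width: 0.0193
grasp_force: 50.0
```

```bash
python3 -c "
from h import *
fr()"
```

```text
t 18.15 frame xy [-2.16 -0.35] z 54.63 F frame [-11.1  -9.7] Fz 8.8 T [-1.98  0.27  0.12] yaw -0.04
```

Emit:
{"method": "step_arm", "body": {
  "moves": [
    [[0.4, 0.4, 0, 0, 0, 0], [0, 0, 0, 0, 0, 0], [0, 0, 0, 0, 0, 0]]
  ]
}}

```text
time: 18.4
ee_pos: [0.4972, 0.2811, 0.0546]
ee_rot: [[-0.996, 0.086, 0.0], [0.086, 0.996, -0.004], [-0.0, -0.004, -1.0]]
contact_force: [-2.6, -15.1, 7.9]
grip_width: 0.0196
grasp_force: 50.0
```

```bash
cat > st.py <<'E'
from h import *
fr()
p,d=eyes.capture('side'); np.savez('side2.npz',p=p,d=d); c=np.array([499,282.3])
for nm,f in(('before',np.load('side0.npz')),('now',dict(p=p,d=d))):
    C=cloud('side',f['d'])*1000; Z=C[...,2]; k=(Z>66)&(Z<77)&(f['d']>0); L=(C[k][:,:2]-c)@Rz(40.1)
    s=L[(L[:,1]>35)&(L[:,1]<130)&(L[:,0]<45)&(L[:,0]>-130)]
    t=[];m=[]
    for a in range(-100,40,10):
        q=s[(s[:,0]>a)&(s[:,0]<=a+10),1]
        if len(q)>8: t.append(a+5); m.append(np.percentile(q,95))
    print(nm,np.c_[t,m].round(1).tolist(),np.polyfit(t,m,1) if len(t)>2 else '')
E
python3 st.py; python3 -c "
import cv2,numpy as np
p=np.load('side2.npz')['p']; cv2.imwrite('pics/s2.png',cv2.resize(p[190:320,250:440,::-1],None,fx=4,fy=4,interpolation=2))"
```

```text
t 18.4 frame xy [-2.16  0.23] z 54.62 F frame [-11.8  -9.9] Fz 7.9 T [-2.02  0.24  0.14] yaw -0.03
before [[-95.0, 66.1], [-85.0, 66.5], [-75.0, 70.5], [-65.0, 71.1], [-55.0, 70.9], [-45.0, 73.7], [-35.0, 74.5], [-25.0, 76.1], [-15.0, 76.3], [-5.0, 78.1], [5.0, 78.2], [15.0, 82.9], [25.0, 81.6], [35.0, 83.5]] [ 0.13151205 78.94213861]
now [[-95.0, 88.4], [-85.0, 87.7], [-75.0, 88.0], [-65.0, 88.6], [-55.0, 87.9], [-45.0, 88.0], [-35.0, 86.8], [-25.0, 88.3], [-15.0, 86.7], [-5.0, 87.7], [5.0, 88.3], [15.0, 88.3], [25.0, 87.8], [35.0, 88.0]] [-1.58744154e-03  8.78490155e+01]
```

View pics/s2.png

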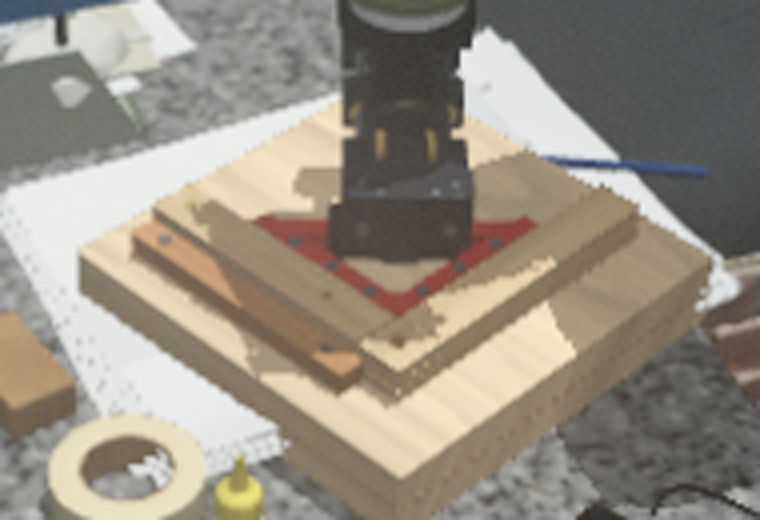

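The side crop shows the square lying in the corner. One leg runs along the rail, at (330,265), and the other along the stile, at (460,265). Depth gives a stile angle of about 0. The force hasn't shown a hard stop yet, so I'll keep pressing in fine steps.

Emit:
{"method": "step_arm", "body": {
  "moves": [
    [[0.3, 0.3, 0, 0, 0, 0], [0, 0, 0, 0, 0, 0], [0, 0, 0, 0, 0, 0]]
  ]
}}

```text
time: 18.7
ee_pos: [0.4969, 0.2814, 0.0546]
ee_rot: [[-0.996, 0.086, 0.0], [0.086, 0.996, -0.004], [-0.0, -0.004, -1.0]]
contact_force: [-1.3, -14.0, 8.5]
grip_width: 0.0199
grasp_force: 50.0
```

```bash
python3 -c "
from h import *
fr()"
```

```text
t 18.7 frame xy [-2.16  0.62] z 54.62 F frame [-10.1  -9.9] Fz 8.5 T [-2.01  0.28  0.09] yaw -0.04
```

Emit:
{"method": "step_arm", "body": {
  "moves": [
    [[0.3, 0.3, 0, 0, 0, 0], [0, 0, 0, 0, 0, 0], [0, 0, 0, 0, 0, 0]]
  ]
}}

```text
time: 18.95
ee_pos: [0.4967, 0.2817, 0.0546]
ee_rot: [[-0.996, 0.086, 0.0], [0.086, 0.996, -0.004], [-0.001, -0.004, -1.0]]
contact_force: [-1.9, -13.3, 8.2]
grip_width: 0.0191
grasp_force: 50.0
```

```bash
python3 -c "
from h import *
fr()"
```

```text
t 18.95 frame xy [-2.15  1.03] z 54.61 F frame [-10.  -9.] Fz 8.2 T [-2.06  0.26  0.1 ] yaw -0.04
```

Emit:
{"method": "step_arm", "body": {
  "moves": [
    [[0.3, 0.3, 0, 0, 0, 0], [0, 0, 0, 0, 0, 0], [0, 0, 0, 0, 0, 0]]
  ]
}}

```text
time: 19.2
ee_pos: [0.4966, 0.2818, 0.0546]
ee_rot: [[-0.996, 0.086, 0.0], [0.086, 0.996, -0.004], [-0.001, -0.004, -1.0]]
contact_force: [-1.4, -16.1, 8.8]
grip_width: 0.0194
grasp_force: 50.0
```

```bash
python3 -c "
from h import *
fr()"
```

```text
t 19.2 frame xy [-2.18  1.17] z 54.64 F frame [-11.5 -11.4] Fz 8.8 T [-2.25  0.12  0.07] yaw -0.04
```

Emit:
{"method": "step_arm", "body": {
  "moves": [
    [[0.3, 0.3, 0, 0, 0, 0], [0, 0, 0, 0, 0, 0], [0, 0, 0, 0, 0, 0]]
  ]
}}

```text
time: 19.45
ee_pos: [0.4964, 0.2819, 0.0546]
ee_rot: [[-0.996, 0.086, 0.001], [0.086, 0.996, -0.005], [-0.001, -0.005, -1.0]]
contact_force: [-1.2, -17.3, 8.6]
grip_width: 0.0198
grasp_force: 50.0
```

```bash
python3 st.py
```

```text
t 19.45 frame xy [-2.23  1.31] z 54.61 F frame [-12.1 -12.5] Fz 8.6 T [-2.45  0.05  0.1 ] yaw -0.05
before [[-95.0, 66.1], [-85.0, 66.5], [-75.0, 70.5], [-65.0, 71.1], [-55.0, 70.9], [-45.0, 73.7], [-35.0, 74.5], [-25.0, 76.1], [-15.0, 76.3], [-5.0, 78.1], [5.0, 78.2], [15.0, 82.9], [25.0, 81.6], [35.0, 83.5]] [ 0.13151205 78.94213861]
now [[-95.0, 90.7], [-85.0, 90.2], [-75.0, 89.5], [-65.0, 89.3], [-55.0, 90.5], [-45.0, 90.0], [-35.0, 88.9], [-25.0, 89.4], [-15.0, 89.4], [-5.0, 89.3], [5.0, 89.3], [15.0, 89.3], [25.0, 88.2], [35.0, 88.3]] [-1.36310912e-02  8.90316354e+01]
```

Contact has gone stiff, so the heel is home. I'll now measure the stile angle more precisely by fitting its outer vertical face against the board's own +y side face.

```bash
cat > st2.py <<'E'
from h import *
c=np.array([499,282.3])
def fit(L,ax,lo,hi,tlo,thi,zlo,zhi):
    k=(L[:,ax]>lo)&(L[:,ax]<hi)&(L[:,1-ax]>tlo)&(L[:,1-ax]<thi)&(L[:,2]>zlo)&(L[:,2]<zhi); q=L[k]
    if len(q)<20: return "few",len(q)
    for _ in range(6):
        a=np.polyfit(q[:,1-ax],q[:,ax],1); r=q[:,ax]-np.polyval(a,q[:,1-ax]); q=q[abs(r)<max(1.,2*np.median(abs(r)))]
    return "slope",a[0].round(4),"at0",a[1].round(2),"n",len(q),"sd",r.std().round(2),"se",(r.std()/np.sqrt(len(q))/q[:,1-ax].std()).round(4)
def an(d):
    P=[]
    for x in d: C=cloud('side',x)[x>0]*1000; P.append(np.c_[(C[:,:2]-c)@Rz(40.1),C[:,2]])
    return np.concatenate(P)
if __name__=="__main__":
    L0=an([np.load('side0.npz')['d']]); L1=an([eyes.capture('side')[1] for _ in range(8)])
    fr()
    print("board now",fit(L1,1,120,140,-115,115,8,40)); print("board before",fit(L0,1,120,140,-115,115,8,40))
    print("stile now",fit(L1,1,80,100,-100,60,53,67)); 
    q=L0.copy(); q[:,1]-=.126*(q[:,0]); print("stile before(+.126)",fit(q,1,70,90,-100,60,53,67))
    print("board far x",fit(L1,0,120,140,-115,115,8,40),"cleat", fit(L1,0,100,125,-100,50,50,62))
E
python3 st2.py
```

```text
t 19.9 frame xy [-2.24  1.31] z 54.62 F frame [-11.6 -14.3] Fz 8.3 T [-2.4   0.03  0.07] yaw -0.05
board now ('slope', np.float64(-0.004), 'at0', np.float64(127.74), 'n', 3203, 'sd', np.float64(0.56), 'se', np.float64(0.0001))
board before ('slope', np.float64(-0.0049), 'at0', np.float64(127.61), 'n', 409, 'sd', np.float64(0.52), 'se', np.float64(0.0004))
stile now ('slope', np.float64(-0.0079), 'at0', np.float64(88.47), 'n', 961, 'sd', np.float64(0.59), 'se', np.float64(0.0004))
stile before(+.126) ('slope', np.float64(0.0014), 'at0', np.float64(78.47), 'n', 116, 'sd', np.float64(0.53), 'se', np.float64(0.0011))
board far x ('slope', np.float64(-0.0076), 'at0', np.float64(131.61), 'n', 3088, 'sd', np.float64(0.66), 'se', np.float64(0.0002)) cleat ('slope', np.float64(0.001), 'at0', np.float64(110.63), 'n', 865, 'sd', np.float64(0.66), 'se', np.float64(0.0005))
```

```bash
python3 -c "
from h import *
fr(); s=env.observe(); print(s['grip_width'],s['grasp_force'])
print(env.close_job())"
```

```text
t 19.9 frame xy [-2.24  1.31] z 54.62 F frame [-11.6 -14.3] Fz 8.3 T [-2.4   0.03  0.07] yaw -0.05
0.019553961870653194 50.03000560216606
the job is handed in; nothing more can be done
None
```

I handed the job in at about 20 s: the offcut lies flat on the bare worktop, and the square is still gripped and pressed into the corner at about 12 N against the rail and 14 N against the stile. The stile measured about 0.004 rad past square, though I only know that to a few thousandths, so the far end of that leg may be up to about 1 mm short of flush.

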